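# Hold the spin coater's sprung lid at the dispense index

## Robot

A 6-joint arm with a two-finger parallel gripper is mounted at the origin on a cart in front of the work surface, level with it; the furniture and walls round the work are solid. World frame = base frame: x ahead of the robot, y to its left, z up, the work surface at z = 0. Lengths are in m, angles in rad, forces in N, time in s.
With the tool pointing down it reaches from about 0.3 to 0.875 m from the base axis. Payload 6.4 kg.
Tool frame: the origin (TCP) lies on the mounting face of the last link; the fingertips stand 173 mm ahead of it and the grasp point (between the pads) lies 155 mm ahead of it (ctrl.tip_reach is the distance from the TCP to the fingertips, in m); z points along the fingers, y is the line along which they close (so a half turn about z gives the same grasp; the last joint's range is limited). The gripper opens to 85 mm and grips with 20 to 120 N. Pads are 22 mm wide; open, the fingers measure 114 mm over their backs; the gripper's body (76 mm by 85 mm) begins 54 mm behind the grasp point. The pads swing forward as they close: fully open they stand 13 mm farther back than shut.
Start: joints at [1.05, 0.181, 1.607, -0, 1.354, -0.206], TCP at [0.178, 0.547, 0.405] pointing down, gripper open.
Joint ranges: [-2.99, 2.99], [-0.89, 2.07], [0.3, 2.58], [-1.14, 4.28], [0, 2.63], [-3.12, 3.12]. Speed limits (rad/s): [2.57, 2.57, 3.01, 3.14, 3.14, 3.14].

## Interface

Orientations are given as a unit quaternion [w, x, y, z].
In Python, from bench import ctrl gives the robot as it stands.
- The arm moves only by the shell command python3 -m pendant 'ROWS'. ROWS is JSON, a list that holds one entry, the list of rows, each a list of 7 numbers: the opening, from 0 (shut) to 1 (fully open), then the shift along the tool's x, y, z in mm, then the turn, a rotation vector about the tool's x, y, z in rad. A call has 1 to 5 rows; each row is the pose to reach, as a shift and turn from the pose commanded when the call began, along the tool's axes at that moment; what a row does not reach only later rows make up. A row lasts 1/12 s, in which the tool goes at most 41.7 mm and 7.16 degrees, less where a joint would pass 70% of its speed; a pose out of reach is approached as far as the arm can. A call with a gripper value outside its range is refused whole. The fingers move at their own pace and stop on an object; the grip force is fixed at half the most. Time passes only in rows, so rows that repeat a pose let the fingers close. It gives the time, the measured TCP pose, the force, the opening and the grip force at its end, in the units of the state.
- ctrl.get_obs(): the state, without advancing time (a new reading comes with each control period).
- ctrl.camera(name): name is "scene" or "top"; returns the picture (384x512x3 uint8, red, green, blue); there is no depth.
- ctrl.camera_params(name): a dict with "mtx" (3x3 intrinsics, pixels), "distortion" ([k1, k2, p1, p2, k3] as OpenCV has them; the pictures are not rectified), "world_from_camera" (4x4, takes a point from camera to world coordinates). Camera axes: x right, y down, z forward; pixel columns grow to the right and rows downward; lengths in m; the calibration is good to about 2 mm. A picture is of the moment at which its call begins. camera_params takes no time and is no camera call.
- ctrl.hand_in(): hands the job in; it is judged then, once.
Trained networks look in the newest picture that a camera, given by its name, has taken for a name from the list of things; names that differ only in an ending like _2 or _b are one class to them, and where a whole thing is asked for, a point or a joint stands for the part that bears it (a point fixed in the world has none). Each returns a list of dicts, best first, with "confidence" (0 to 1); they miss things now and then, are a little off and sometimes report something else, mostly with a low value. They report only what shows in the picture. A call takes as long as a camera call.
- ctrl.boxes_of(camera, name): "point" ([column, row] as shares, 0 to 1, of the picture: columns of its width, rows of its height, amid what is visible of it).
The state is a dict: "time_s": time; "q": joint angles; "dq": joint speeds; "joint_efforts": joint torques, N m; "eef_pos": TCP position; "eef_rot": TCP orientation; "wrist_force": force on the tool from outside, world axes, zero at the start; "torque": the same for the moment, N m; "opening": opening from 0.0 (shut) to 1.0 (fully open); "grasp_force": force on a finger pad.
Only numpy, scipy, OpenCV 4.12 (cv2) and the standard library are available. Lean on these libraries where they do the work, as an engineer would, in place of code of your own. Each camera call takes 0.05 s, during which the arm holds its last target. There are 200 camera calls.

## Task

The amber lid of the spin coater is bolted shut: pull the black slide knob on its right-hand deck outwards, away from the lid, as far as it goes, and then raise the self-closing lid by its front bar until the red pointer on its left edge stands beside the green index on the white quadrant. Finish while still gripping the bar and holding the lid steady at the index, so that a colleague can dispense resist under it. Do not lift the lid clearly past the index, which trips the vacuum interlock, nor let it snap back, and leave the index and the other things on the bench as they are.

Things in the scene. Friction and masses are not known exactly. Their poses are not given: they have to be found in the camera images.
- coater: bench-top spin coater, fixed: cream housing 270 mm deep (x) by 370 mm wide (y), deck 105 mm above the bench, front face at x = -0.135. Origin: centre of underside; x to its back, y to its left, z up. Deck: slide bolt front right, dark console behind it, amber hood-shaped lid (230 x 233 mm, 30 mm high), at the left edge an upright white quadrant plate reaching 0.165 m above the deck.
- bolt_knob (a point): grip point on the axis of the slide bolt's upright black knob with red top (18 mm diameter, 34 mm high): 40 mm above the deck, 16 mm below the knob's top. The steel track under it reaches 17 mm above the deck. Axes as the coater's. At coater x = -0.085, y = -0.118 when fully shot; moves along the coater's -y when drawn.
- bolt (a joint): slide bolt, m: 0 fully shot over the lid's striker tab, 0.042 drawn back against its stop; starts shot to within 6 mm. About 1.5 N of friction; stays where it is left. The lid is blocked shut until the bolt is drawn about 0.03.
- lid_bar (a point): middle of the lid's front bar: round steel bar, 12 mm diameter, 130 mm long along the coater's y, on an arm at each end; 50 mm in front of the lid's edge and 40 mm in front of the housing, free space between and below; 22 mm above the deck when shut. Turns with the lid; axes as the coater's when shut.
- lid_hinge (a point): point on the lid's hinge axis (which runs along the coater's y) straight behind the middle of the bar, 8 mm above the deck; fixed; axes as the coater's. The bar's centre is 0.2903 m from it: 0.290 m in front and 0.014 m above when shut.
- lid (a joint): lid angle in rad: 0 shut, growing as its front rises; at most 1.2. A spring and the lid's weight push it shut: about 3.5 N needed at the bar to start it, about 5 N at 0.6 rad; it snaps shut if let go.
- lid_pointer (a point): mark on the red pointer at the lid's left edge, a 4 mm thick tab, 0.170 m from the hinge axis; level with the hinge when the lid is shut.
- index_mark (a point): middle of the green index, a 17 mm wide (along the arc) and 38 mm long tab clamped on the white quadrant, 0.170 m from the hinge axis and its centre 17 mm left of the lid's side. Its x points along the lid direction to which it is set, its z to greater angles. Not to be moved.
- index (a joint): angle in rad at which the green index is set, from the same zero and in the same sense as lid; differs from run to run (0.40 to 0.70).
- wafer_carrier: bystander, leave it: round orange plastic wafer carrier, 70 mm across, 14 mm high; origin centre of its underside
- white_carrier: bystander, leave it: round white plastic wafer carrier, 70 mm across, 14 mm high; origin centre of its underside
- tweezers: bystander, leave it: black tweezers lying flat, 112 mm long; origin centre of its underside
- marker: bystander, leave it: marker pen with a blue cap lying flat, 128 mm long; origin centre of its underside
- n2_gun: bystander, leave it: blue blow gun lying on its side, 102 x 134 mm; origin centre of its underside
- beaker: bystander, leave it: small glass beaker, 53 mm across, 65 mm high; origin centre of its underside
- pp_bottle_1: bystander, leave it: clear plastic bottle with white screw cap, 58 mm across, 112 mm high; origin centre of its underside
- pp_bottle_5: bystander, leave it: small amber-filled plastic bottle with white cap and black ring, 48 mm across, 80 mm high; origin centre of its underside

How it is judged:
By the outcome, as a careful person would: the job done as asked, in the order asked, and still so for the second after the job is handed in, while the arm keeps its last pose, push and grip.
It also fails if it takes over 45 s, if anything falls off the work surface, if the arm or the gripper's body presses on something with over 40 N, if the wrist force passes 120 N, or if a joint passes its speed limit or range.

## Working session

There is one attempt and no reset: what is moved stays moved. The work goes in short steps, Python scripts to look and compute and a shell command to move; the robot and the scene stay as the last step left them, time stands still between calls to the robot, and variables do not carry over. Pictures are saved under pics/ and viewed, at most 10 in all, crops included, and the job is handed in when it is done.

```bash
mkdir -p pics; ls; python3 - <<'E'
from bench import ctrl
import cv2, numpy as np
for n in("scene","top"):
    im=ctrl.camera(n); cv2.imwrite(f"pics/{n}0.png",im[:,:,::-1])
    p=ctrl.camera_params(n); print(n,np.round(p["mtx"],1).tolist(),p["distortion"],np.round(p["world_from_camera"],3).tolist())
    for k in("coater","bolt_knob","lid_bar","lid_pointer","index_mark"):
        print(k,[(round(d["point"][0]*512,1),round(d["point"][1]*384,1),round(d["confidence"],2)) for d in ctrl.boxes_of(n,k)][:3])
o=ctrl.get_obs();print(o)
E
```

```text
pics
scene [[362.6, 0.0, 252.9], [0.0, 362.6, 186.3], [0.0, 0.0, 1.0]] [0.02018469 0.         0.         0.         0.        ] [[0.874, -0.246, 0.419, 0.114], [-0.486, -0.423, 0.764, -0.847], [-0.011, -0.872, -0.49, 0.64], [0.0, 0.0, 0.0, 1.0]]
coater [(282.1, 192.2, 0.75)]
bolt_knob [(281.5, 197.4, 0.42), (218.6, 275.2, 0.17), (153.3, 169.3, 0.17)]
lid_bar [(269.3, 169.0, 0.9)]
lid_pointer [(269.9, 171.8, 0.83), (336.7, 260.2, 0.33)]
index_mark [(219.7, 155.2, 0.23)]
top [[386.1, 0.0, 249.5], [0.0, 386.1, 195.6], [0.0, 0.0, 1.0]] [0.02086749 0.         0.         0.         0.        ] [[-0.018, -0.984, 0.177, 0.327], [-1.0, 0.018, -0.001, -0.025], [-0.002, -0.177, -0.984, 1.551], [0.0, 0.0, 0.0, 1.0]]
coater [(250.1, 178.9, 0.96), (331.7, 211.0, 0.21)]
bolt_knob [(278.2, 192.2, 0.62)]
lid_bar [(235.0, 176.6, 0.82)]
lid_pointer [(233.1, 176.4, 0.75)]
index_mark [(276.1, 188.4, 0.62)]
{'time_s': 0.6, 'q': array([ 1.04973897e+00,  1.80771538e-01,  1.60696305e+00, -7.18956760e-06,
        1.35377512e+00, -2.06297531e-01]), 'dq': array([ 0.00124574, -0.00020367, -0.00012684, -0.00050356, -0.00253851,
       -0.00020784]), 'joint_efforts': array([-4.51412470e-04, -4.44608617e+01, -3.51514900e+01, -3.60230679e-04,
        1.06222069e-03, -1.50838719e-05]), 'eef_pos': array([0.17801057, 0.54678134, 0.40472236]), 'eef_rot': array([1.80340481e-05, 1.56730275e-01, 9.87641443e-01, 3.75134376e-05]), 'wrist_force': array([ 1.26094348,  0.13167207, -0.31286556]), 'torque': array([-0.00205191, -0.00587852, -0.00190384]), 'grasp_force': 0.0, 'opening': 0.9960417914662065}
```

View pics/scene0.png

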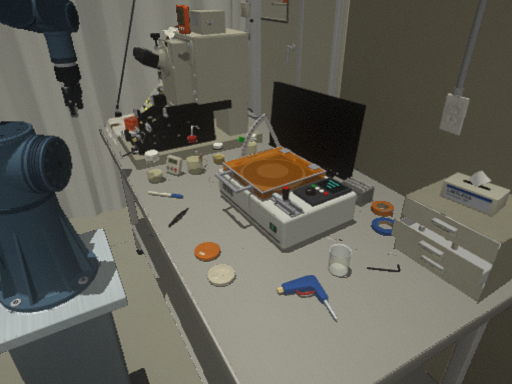

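View pics/top0.png

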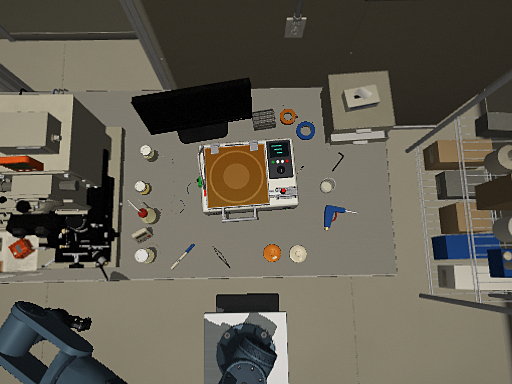

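The scene view shows the coater at about (285,195) with its front towards the robot; the top view shows it at (250,177), with the bar near (240,213), the knob near (284,191) and the green index near (201,183). I'll zoom in on both.

```bash
python3 - <<'E'
import cv2
a=cv2.imread("pics/scene0.png")[110:245,205:365]; cv2.imwrite("pics/s0c.png",cv2.resize(a,None,fx=4.4,fy=4.4,interpolation=cv2.INTER_CUBIC))
a=cv2.imread("pics/top0.png")[130:225,190:310]; cv2.imwrite("pics/t0c.png",cv2.resize(a,None,fx=6,fy=6,interpolation=cv2.INTER_CUBIC))
E
```

```text
(no output)
```

View pics/s0c.png

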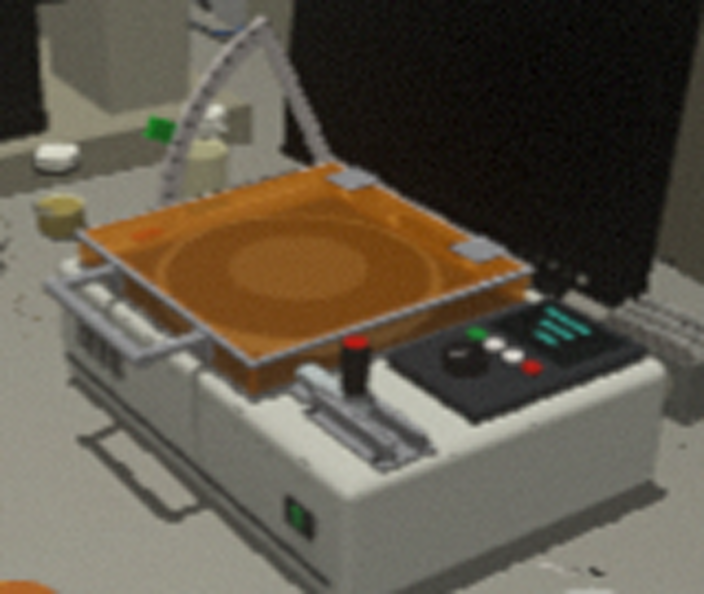

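View pics/t0c.png

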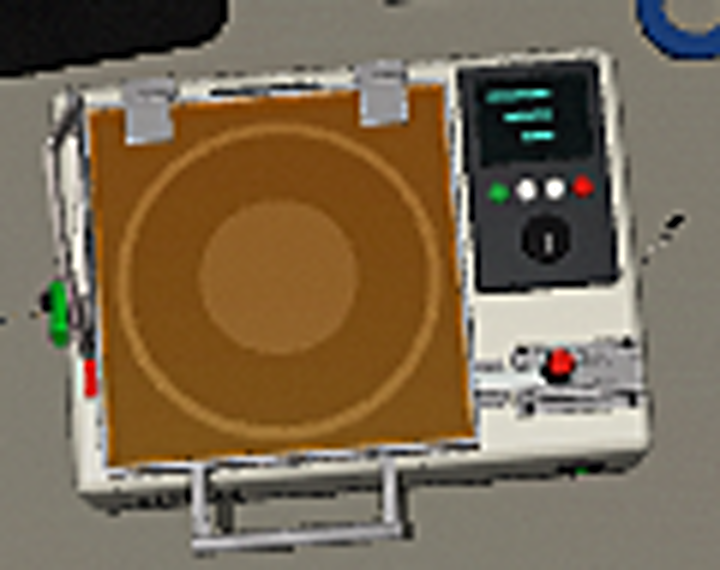

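The crops show the bar ends at about (197,545) and (405,530) in the top crop and (48,287) and (137,355) in the scene crop. The knob top is at (559,362) and (356,342), and the green index at (58,312) and (160,130). I'll fit the coater pose to these.

```bash
cat > h.py <<'E'
import numpy as np, cv2
from bench import ctrl
from scipy.spatial.transform import Rotation as R
P={n:ctrl.camera_params(n) for n in("scene","top")}
def proj(n,X):
    T=np.linalg.inv(P[n]["world_from_camera"]); r=cv2.Rodrigues(T[:3,:3])[0]
    return cv2.projectPoints(np.atleast_2d(np.float64(X)),r,T[:3,3],P[n]["mtx"],np.array(P[n]["distortion"]))[0][:,0]
def model(p):
    x,y,yaw,ly,b,th=p
    c=lambda X,Y,Z:np.array([x+np.cos(yaw)*X-np.sin(yaw)*Y,y+np.sin(yaw)*X+np.cos(yaw)*Y,Z])
    return dict(barL=c(-.175,ly+.065,.127),barR=c(-.175,ly-.065,.127),bar=c(-.175,ly,.127),hinge=c(.115,ly,.113),knob=c(-.085,-.118-b,.161),
      fr=c(-.135,-.185,.105),fl=c(-.135,.185,.105),br=c(.135,-.185,.105),bl=c(.135,.185,.105),
      index=c(.115-.17*np.cos(th),ly+.1335,.113+.17*np.sin(th)))
def tool():
    o=ctrl.get_obs(); q=o["eef_rot"]; M=R.from_quat([q[1],q[2],q[3],q[0]]).as_matrix(); return o,M,o["eef_pos"]+.155*M[:,2]
E
cat > fit.py <<'E'
from h import *
from scipy.optimize import least_squares
T={"barL":(197,545),"barR":(405,530),"knob":(559,362),"fr":(650,452),"fl":(80,492),"br":(607,48),"index":(58,312)}
S={"barL":(48,287),"barR":(137,355),"knob":(356,342),"fr":(345,495),"br":(663,370),"index":(160,130)}
T={k:np.array(v)/6+[190,130] for k,v in T.items()}; S={k:np.array(v)/4.4+[205,110] for k,v in S.items()}
def f(p):
    m=model(p); return np.concatenate([(proj("top",m[k])[0]-v)*(1 if len(k)!=2 else .4) for k,v in T.items()]+[(proj("scene",m[k])[0]-v)*(1 if len(k)!=2 else .4) for k,v in S.items()])
s=least_squares(f,[.5,0,0,.03,0,.5],loss="soft_l1"); print(np.round(s.x,4)); print(np.round(f(s.x).reshape(-1,2),1).tolist(),list(T),list(S))
np.save("p.npy",s.x); m=model(s.x)
for k in m: print(k,np.round(m[k],4))
o,M,g=tool(); print("tool",np.round(M,3).tolist(),g)
E
python3 fit.py
```

```text
[ 0.6709 -0.0207  0.0635  0.0422  0.0077  0.4613]
[[-0.4, 0.0], [-0.1, -0.3], [0.3, -0.0], [0.3, -0.2], [-0.7, 0.3], [0.3, -0.5], [-0.1, 0.5], [-0.5, -0.6], [0.8, 1.7], [-0.7, 0.4], [-0.2, -0.2], [0.8, -0.7], [0.4, -0.1]] ['barL', 'barR', 'knob', 'fr', 'fl', 'br', 'index'] ['barL', 'barR', 'knob', 'fr', 'br', 'index']
barL [0.4895 0.0751 0.127 ]
barR [ 0.4977 -0.0546  0.127 ]
bar [0.4936 0.0103 0.127 ]
hinge [0.783  0.0287 0.113 ]
knob [ 0.5941 -0.1516  0.161 ]
fr [ 0.548  -0.2139  0.105 ]
fl [0.5245 0.1553 0.105 ]
br [ 0.8174 -0.1968  0.105 ]
bl [0.7939 0.1725 0.105 ]
index [0.6226 0.1523 0.1887]
tool [[-0.951, 0.31, 0.0], [0.31, 0.951, 0.0], [-0.0, 0.0, -1.0]] [0.17801791 0.54679195 0.24972236]
```

The fit is consistent to sub-pixel, and the index sits at about 0.46 rad. Next I'll move above the knob.

```bash
cat > d.py <<'E'
# print mm shift in tool axes and rotvec from present pose to: grasp point xyz (world), closing dir yaw (rad, world), tilt
import sys; from h import *
x,y,z,a,t=map(float,sys.argv[1:6]); o,M,g=tool()
Z=np.array([0,0,-1.]);Y=np.array([np.cos(a),np.sin(a),0]);D=np.c_[np.cross(Y,Z),Y,Z]
yaw=np.load("p.npy")[2]; D=R.from_rotvec(t*np.array([-np.sin(yaw),np.cos(yaw),0])).as_matrix()@D
tcp=np.array([x,y,z])-.155*D[:,2]
print("mm",np.round(M.T@(tcp-o["eef_pos"])*1000,1),"rot",np.round(R.from_matrix(M.T@D).as_rotvec(),4),"grasp",np.round(g,4),"q",np.round(o["q"],2),"F",np.round(o["wrist_force"],1),"open",o["opening"],o["grasp_force"],o["time_s"])
E
A='[[[0.4,-153,-134,10,0,0,-0.095],[0.4,-153,-134,10,0,0,-0.095],[0.4,-153,-134,10,0,0,-0.095],[0.4,-153,-134,10,0,0,-0.095],[0.4,-153,-134,10,0,0,-0.095]]]'
python3 -m pendant '[[[0.4,-153,-134,10,0,0,0],[0.4,-153,-134,10,0,0,0],[0.4,-153,-134,10,0,0,0],[0.4,-153,-134,10,0,0,0],[0.4,-153,-134,10,0,0,0]]]'
python3 -m pendant '[[[0.4,-153,-134,10,0,0,0],[0.4,-153,-134,10,0,0,0],[0.4,-153,-134,10,0,0,0],[0.4,-153,-134,10,0,0,0],[0.4,-153,-134,10,0,0,0]]]'
python3 -m pendant '[[[0.4,-153,-134,10,0,0,0],[0.4,-153,-134,10,0,0,0],[0.4,-153,-134,10,0,0,0],[0.4,-153,-134,10,0,0,0],[0.4,-153,-134,10,0,0,0]]]'
python3 d.py .5941 -.1516 .21 1.634 0
```

```text
time_s: 1.02
eef_pos: [0.2825, 0.3701, 0.3946]
eef_rot: [0.0, 0.157, 0.988, -0.0]
wrist_force: [1.3, 0.1, 0.5]
opening: 0.399
grasp_force: 0.0
time_s: 1.43
eef_pos: [0.3867, 0.195, 0.385]
eef_rot: [0.001, 0.157, 0.988, 0.0]
wrist_force: [0.7, 0.2, 0.1]
opening: 0.402
grasp_force: 0.0
time_s: 1.85
eef_pos: [0.4909, 0.0199, 0.3749]
eef_rot: [0.001, 0.157, 0.988, -0.0]
wrist_force: [0.6, 0.6, -0.4]
opening: 0.402
grasp_force: 0.0
mm [-151.4 -131.    10.1] rot [-2.00e-04  1.00e-03 -3.79e-01] grasp [0.491  0.0198 0.2199] q [-0.2   0.02  1.84 -0.    1.28 -1.46] F [ 0.6  0.6 -0.4] open 0.40192472532831774 0.0 1.85
```

```bash

python3 -m pendant '[[[0.4,-151,-131,10,0,0,-0.379],[0.4,-151,-131,10,0,0,-0.379],[0.4,-151,-131,10,0,0,-0.379],[0.4,-151,-131,10,0,0,-0.379],[0.4,-151,-131,10,0,0,-0.379]]]'
python3 -m pendant '[[[0.4,0,0,0,0,0,0],[0.4,0,0,0,0,0,0]]]'
python3 d.py .5941 -.1516 .146 1.634 0
python3 - <<'E'
from h import *
im=[]
for n,(r,c) in {"scene":((110,245),(205,365)),"top":((130,225),(190,310))}.items():
    a=ctrl.camera(n)[r[0]:r[1],c[0]:c[1],::-1]; im.append(cv2.resize(a,(400,int(400*a.shape[0]/a.shape[1])),interpolation=2))
h=max(i.shape[0] for i in im); im=[cv2.copyMakeBorder(i,0,h-i.shape[0],0,0,0) for i in im]
cv2.imwrite("pics/a1.png",np.hstack(im))
E
```

```text
time_s: 2.27
eef_pos: [0.594, -0.1518, 0.3645]
eef_rot: [0.0, -0.032, 0.999, -0.0]
wrist_force: [0.7, 0.3, 0.1]
opening: 0.396
grasp_force: 0.0
time_s: 2.43
eef_pos: [0.5934, -0.1508, 0.3639]
eef_rot: [-0.0, -0.031, 1.0, 0.0]
wrist_force: [0.2, -0.2, 0.1]
opening: 0.398
grasp_force: 0.0
mm [-0.7 -0.9 62.9] rot [ 0.0005 -0.0009 -0.0018] grasp [ 0.5932 -0.1507  0.2089] q [-0.44  0.3   1.55  0.    1.3  -2.07] F [ 0.2 -0.2  0.1] open 0.3984573526846304 0.0 2.4333
```

View pics/a1.png

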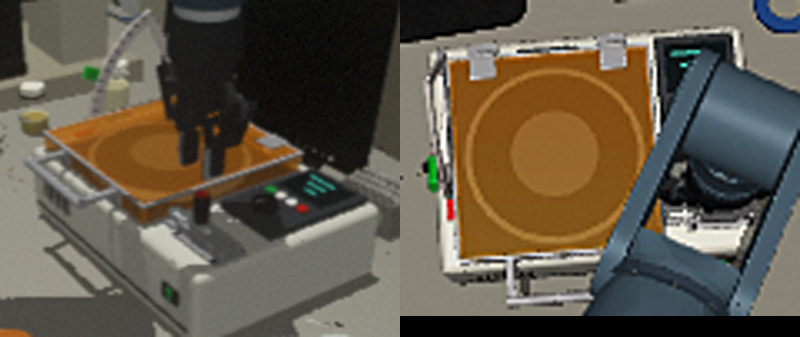

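The open fingers straddle the knob, seen at about (202,205) in the left panel. Next I'll descend and grip.

```bash

python3 -m pendant '[[[0.4,-1,-1,20,0,0,0],[0.4,-1,-1,40,0,0,0],[0.4,-1,-1,55,0,0,0],[0.4,-1,-1,62,0,0,0],[0.4,-1,-1,62,0,0,0]]]'
python3 -m pendant '[[[0.15,0,0,0,0,0,0],[0.0,0,0,0,0,0,0],[0.0,0,0,0,0,0,0],[0.0,0,0,0,0,0,0],[0.0,0,0,0,0,0,0]]]'
python3 d.py .5941 -.1516 .146 1.634 0
```

```text
time_s: 2.95
eef_pos: [0.5932, -0.1483, 0.3011]
eef_rot: [-0.002, -0.033, 0.999, 0.001]
wrist_force: [0.4, 0.0, -0.5]
opening: 0.401
grasp_force: 0.0
time_s: 3.37
eef_pos: [0.5943, -0.1498, 0.3039]
eef_rot: [0.001, -0.032, 0.999, -0.0]
wrist_force: [-3.3, 1.4, 5.7]
opening: 0.189
grasp_force: 58.7
mm [ 0.3 -1.7  2.9] rot [-0.0006  0.0013  0.0012] grasp [ 0.5945 -0.1499  0.1489] q [-0.44  0.37  1.59  0.    1.18 -2.08] F [-3.3  1.4  5.7] open 0.18937156091079055 58.743361830711365 3.3667
```

```bash

python3 -m pendant '[[[0,0,-7,0,0,0,0],[0,0,-14,0,0,0,0],[0,0,-21,0,0,0,0],[0,0,-28,0,0,0,0],[0,0,-33,0,0,0,0]]]'
python3 -m pendant '[[[0,0,-2,0,0,0,0],[0,0,-4,0,0,0,0],[0,0,-6,0,0,0,0],[0,0,-7,0,0,0,0],[0,0,-7,0,0,0,0]]]'
python3 d.py .5941 -.1516 .146 1.634 0
```

```text
time_s: 3.78
eef_pos: [0.5964, -0.1836, 0.3039]
eef_rot: [0.001, -0.032, 0.999, -0.0]
wrist_force: [-2.2, 1.1, 5.7]
opening: 0.186
grasp_force: 59.1
time_s: 4.2
eef_pos: [0.5969, -0.1874, 0.3039]
eef_rot: [0.0, -0.032, 0.999, 0.003]
wrist_force: [-3.6, 14.4, 11.0]
opening: 0.191
grasp_force: 60.0
mm [ 0.4 35.9  3.1] rot [0.0058 0.0002 0.0017] grasp [ 0.5968 -0.1865  0.1489] q [-0.49  0.39  1.55  0.01  1.2  -2.13] F [-3.6 14.4 11. ] open 0.19095104601242852 59.99317646026611 4.2
```

The bolt stopped after about 38 mm of travel with a 14 N reaction, so it is at its stop. I'll release it, rise and head for the bar.

```bash

python3 -m pendant '[[[0.4,0,2,0,0,0,0],[0.4,0,2,0,0,0,0],[0.4,0,2,0,0,0,0],[0.4,0,2,-40,0,0,0],[0.4,0,2,-80,0,0,0]]]'
python3 -m pendant '[[[0.4,0,0,0,0,0,0.12],[0.4,0,0,-5,0,0,0.24],[0.4,0,0,-5,0,0,0.36],[0.4,0,0,-5,0,0,0.48],[0.4,0,0,-5,0,0,0.6]]]'
python3 d.py .4936 .0103 .22 0.0635 0
```

```text
time_s: 4.62
eef_pos: [0.5956, -0.188, 0.3802]
eef_rot: [-0.003, -0.032, 0.999, 0.002]
wrist_force: [0.9, -1.4, 0.4]
opening: 0.395
grasp_force: 0.0
time_s: 5.03
eef_pos: [0.5965, -0.1885, 0.3879]
eef_rot: [0.0, 0.268, 0.963, -0.0]
wrist_force: [-0.6, 0.1, 0.4]
opening: 0.4
grasp_force: 0.0
mm [190.8 117.1  12.7] rot [1.000e-04 1.100e-03 9.648e-01] grasp [ 0.5966 -0.1886  0.2329] q [-0.5   0.31  1.49 -0.    1.35 -1.52] F [-0.6  0.1  0.4] open 0.40039766940858773 0.0 5.0333
```

```bash

python3 -m pendant '[[[0.4,191,117,12,0,0,0.965],[0.4,191,117,12,0,0,0.965],[0.4,191,117,12,0,0,0.965],[0.4,191,117,12,0,0,0.965],[0.4,191,117,12,0,0,0.965]]]' | head -1
python3 d.py .4936 .0103 .22 0.0635 0
python3 - <<'E'
from h import *
im=[]
for n,(r,c) in {"scene":((110,245),(205,365)),"top":((130,225),(190,310))}.items():
    a=ctrl.camera(n)[r[0]:r[1],c[0]:c[1],::-1]; im.append(cv2.resize(a,(400,int(400*a.shape[0]/a.shape[1])),interpolation=2))
h=max(i.shape[0] for i in im); im=[cv2.copyMakeBorder(i,0,h-i.shape[0],0,0,0) for i in im]
cv2.imwrite("pics/a2.png",np.hstack(im))
E
```

```text
time_s: 5.45
mm [14.7  0.7  1.4] rot [0.0005 0.0005 0.3406] grasp [ 0.4988 -0.0035  0.2214] q [-0.25  0.04  1.82 -0.    1.28 -0.65] F [ 0.1  0.3 -0.5] open 0.3979152198328034 0.0 5.45
```

View pics/a2.png

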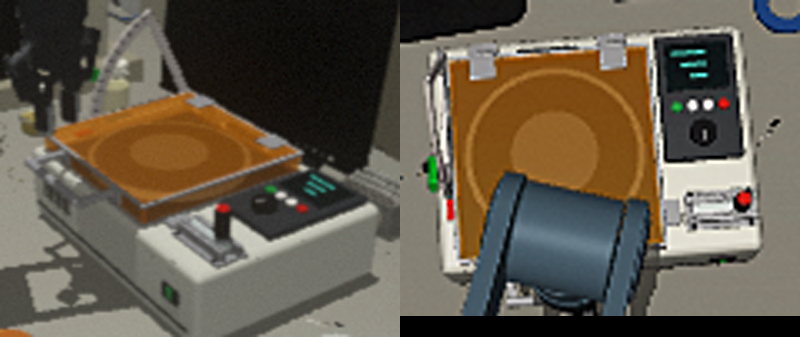

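The knob now stands at the outer end of its track, at (743,200) in the right panel. Next I'll align over the bar and grip it.

```bash

python3 -m pendant '[[[0.4,15,1,1,0,0,0.115],[0.4,15,1,1,0,0,0.23],[0.4,15,1,1,0,0,0.34],[0.4,15,1,1,0,0,0.34],[0.4,15,1,1,0,0,0.34]]]' | head -1
python3 d.py .4936 .0103 .127 0.0635 0
```

```text
time_s: 5.97
mm [ 1.2 -1.4 93.7] rot [0.0006 0.0006 0.0116] grasp [0.4951 0.0091 0.2207] q [-0.22  0.03  1.83 -0.    1.28 -0.3 ] F [-0.2 -0.2 -0.1] open 0.40050040049292573 0.0 5.9667
```

```bash

python3 -m pendant '[[[0.4,1,-1,30,0,0,0.01],[0.4,1,-1,60,0,0,0.01],[0.4,1,-1,80,0,0,0.01],[0.4,1,-1,93,0,0,0.01],[0.4,1,-1,93,0,0,0.01]]]'
python3 -m pendant '[[[0.1,0,0,0,0,0,0],[0,0,0,0,0,0,0],[0,0,0,0,0,0,0],[0,0,0,0,0,0,0],[0,0,0,0,0,0,0]]]'
python3 d.py .4936 .0103 .127 0.0635 0
```

```text
time_s: 6.38
eef_pos: [0.4924, 0.0105, 0.2795]
eef_rot: [-0.002, 0.684, 0.73, -0.002]
wrist_force: [-0.5, -0.3, 0.0]
opening: 0.396
grasp_force: 0.0
time_s: 6.8
eef_pos: [0.496, 0.0106, 0.2851]
eef_rot: [0.004, 0.685, 0.729, 0.003]
wrist_force: [9.0, 2.0, -4.4]
opening: 0.118
grasp_force: 58.3
mm [-0.1 -2.4  3.1] rot [ 0.0091  0.0011 -0.0009] grasp [0.4974 0.0105 0.1301] q [-0.22  0.15  1.91  0.    1.08 -0.28] F [ 9.   2.  -4.4] open 0.11779721087385617 58.349751234054565 6.8
```

The bar is gripped. Next I'll raise the lid along the arc about the hinge, 0.1 rad per call.

```bash

python3 -m pendant '[[[0,0,3.4,-5.8,0.02,0,0],[0,0,7,-11.5,0.04,0,0],[0,0,10.7,-17.1,0.06,0,0],[0,0,14.4,-22.6,0.08,0,0],[0,0,18.3,-28.1,0.1,0,0]]]'
python3 -m pendant '[[[0,0,3.4,-5.8,0.02,0,0],[0,0,7,-11.5,0.04,0,0],[0,0,10.7,-17.1,0.06,0,0],[0,0,14.4,-22.6,0.08,0,0],[0,0,18.3,-28.1,0.1,0,0]]]'
cat > ang.py <<'E'
from h import *
o,M,g=tool(); m=model(np.load("p.npy")); v=g-m["hinge"]; u=m["bar"]-m["hinge"]; e=u[:2]/np.linalg.norm(u[:2])
h=v[:2]@e; print("lid est",np.arctan2(v[2],h)-np.arctan2(.014,.29),"r",np.hypot(v[2],h),"tilt",np.arccos(-M[2,2]),"F",np.round(o["wrist_force"],1),np.round(o["torque"],2),"grip",round(o["grasp_force"],1),o["opening"],"q",np.round(o["q"],2),o["time_s"])
E
python3 ang.py
```

```text
time_s: 7.22
eef_pos: [0.5145, 0.0117, 0.3136]
eef_rot: [-0.031, 0.684, 0.728, -0.033]
wrist_force: [11.4, 1.1, -6.7]
opening: 0.111
grasp_force: 58.7
time_s: 7.63
eef_pos: [0.5356, 0.0131, 0.3395]
eef_rot: [-0.064, 0.682, 0.726, -0.069]
wrist_force: [13.0, 1.3, -8.7]
opening: 0.113
grasp_force: 58.7
lid est 0.2134990053343297 r 0.28691606788849733 tilt 0.1894385856011858 F [13.   1.3 -8.7] [ 0.17 -2.25 -0.01] grip 58.7 0.11285297712913923 q [-0.18  0.22  1.7  -0.05  1.4  -0.23] 7.6333
```

```bash

python3 -m pendant '[[[0,0,3.4,-5.8,0.02,0,0],[0,0,7,-11.5,0.04,0,0],[0,0,10.7,-17.1,0.06,0,0],[0,0,14.4,-22.6,0.08,0,0],[0,0,18.3,-28.1,0.1,0,0]]]' |tail -3
python3 -m pendant '[[[0,0,3.4,-5.8,0.02,0,0],[0,0,7,-11.5,0.04,0,0],[0,0,10.7,-17.1,0.06,0,0],[0,0,10.7,-17.1,0.06,0,0],[0,0,10.7,-17.1,0.06,0,0]]]' |tail -3
python3 ang.py
cat > look.py <<'E'
import sys; from h import *
im=[]
for n,(r,c) in {"scene":((105,195),(205,295)),"top":((140,220),(180,260))}.items():
    a=ctrl.camera(n)[:,:,::-1]; cv2.imwrite(f"pics/{sys.argv[1]}_{n}.png",a); im.append(cv2.resize(a[r[0]:r[1],c[0]:c[1]],(400,400),interpolation=2))
    h=cv2.cvtColor(a,cv2.COLOR_BGR2HSV)
    for k,(lo,hi) in {"green":((45,120,60),(75,255,255)),"red":((0,215,110),(5,255,255))}.items():
        M=cv2.inRange(h,lo,hi)[r[0]:r[1],c[0]:c[1]]; y,x=M.nonzero()
        if len(x): print(n,k,len(x),x.mean()+c[0],y.mean()+r[0])
    for t in (.4,.45,.5,.55,.6):
        p=np.load("p.npy").copy(); p[5]=t; print(t,np.round(proj(n,model(p)["index"])[0],1),end=" ")
    print()
cv2.imwrite(f"pics/{sys.argv[1]}.png",np.hstack(im))
E
python3 look.py b1
```

```text
wrist_force: [14.7, 0.6, -9.6]
opening: 0.117
grasp_force: 58.7
wrist_force: [12.6, 0.2, -11.0]
opening: 0.114
grasp_force: 58.9
lid est 0.37022854081470713 r 0.28716039685169004 tilt 0.34895446603823227 F [ 12.6   0.2 -11. ] [ 0.13 -2.72  0.03] grip 58.9 0.11406754665673402 q [-0.16  0.32  1.51 -0.08  1.65 -0.22] 8.4667
scene red 5 293.4 192.8
0.4 [240.7 142.4] 0.45 [241.6 139.9] 0.5 [242.5 137.5] 0.55 [243.5 135.2] 0.6 [244.7 132.9] 
top green 30 199.1 181.73333333333335
0.4 [200.  184.3] 0.45 [199.7 182.9] 0.5 [199.4 181.4] 0.55 [199.  179.8] 0.6 [198.7 178.1]
```

View pics/b1.png

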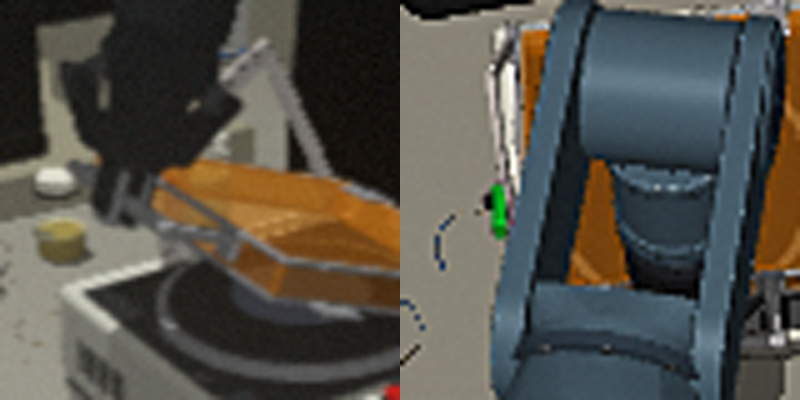

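The hand hides the pointer in both views: the green index shows only in the right panel at (498,210). I'll therefore refine the index angle from the first pictures by modelling the tab.

```bash
cat > idx.py <<'E'
from h import *
p=np.load("p.npy"); x,y,yaw,ly=p[:4]
def tab(th,dy,rr=(-.019,.019)):
    out=[]
    for a,b in ((rr[0],-.0085),(rr[1],-.0085),(rr[1],.0085),(rr[0],.0085)):
        r=.17+a; X=.115-r*np.cos(th)+b*np.sin(th); Z=.113+r*np.sin(th)+b*np.cos(th); Y=ly+.1335+dy
        out.append([x+np.cos(yaw)*X-np.sin(yaw)*Y,y+np.sin(yaw)*X+np.cos(yaw)*Y,Z])
    return out
im=[]
for n,f,(r,c) in (("scene","scene0",(125,225)),("top","top0",(165,185))):
    a=cv2.imread(f"pics/{f}.png"); h=cv2.cvtColor(a,cv2.COLOR_BGR2HSV)
    M=cv2.inRange(h,(45,110,50),(75,255,255))[r:r+30,c:c+40]; yy,xx=M.nonzero(); print(n,len(xx),xx.min()+c,xx.max()+c,yy.min()+r,yy.max()+r,xx.mean()+c,yy.mean()+r)
    s=10; b=cv2.resize(a[r:r+30,c:c+40],None,fx=s,fy=s,interpolation=0)
    for t,col in ((.44,(255,0,0)),(.48,(0,255,255)),(.52,(255,0,255))):
        q=proj(n,tab(t,0)); print(t,np.round(q.mean(0),1),np.round(q.min(0),1),np.round(q.max(0),1))
        cv2.polylines(b,[np.int32((q-[c,r]+.5)*s)],True,col,1)
    im.append(b)
cv2.imwrite("pics/idx.png",np.hstack(im))
E
python3 idx.py
```

```text
scene 27 238 244 137 141 240.8148148148148 139.07407407407408
0.44 [241.3 140.4] [235.9 136.8] [246.7 144. ]
0.48 [242.1 138.5] [236.7 134.7] [247.5 142.3]
0.52 [242.9 136.6] [237.5 132.5] [248.2 140.6]
top 30 198 200 177 187 199.1 181.73333333333335
0.44 [199.8 183.2] [199.4 177.6] [200.1 188.8]
0.48 [199.5 182. ] [199.1 176.5] [199.9 187.6]
0.52 [199.2 180.8] [198.8 175.3] [199.6 186.3]
```

View pics/idx.png

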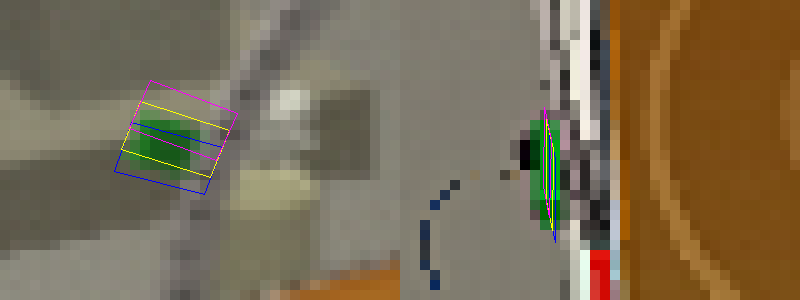

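The tab lies between the 0.44 (blue) and 0.52 (magenta) outlines. As a check on zero, I'll compare the shut pointer's red mark with its prediction, then refine the index from the difference.

```bash
python3 - <<'E'
from h import *
p=np.load("p.npy"); x,y,yaw,ly=p[:4]
a=cv2.imread("pics/top0.png"); h=cv2.cvtColor(a,cv2.COLOR_BGR2HSV)
M=cv2.inRange(h,(0,180,120),(6,255,255))[180:205,195:212]; print(M.any()); yy,xx=M.nonzero(); print(len(xx),xx.mean()+195,yy.mean()+180,yy.min()+180,yy.max()+180)
for th in (0,.44,.48,.52):
  for dY in (.1165,.1215):
    X=.115-.17*np.cos(th);Z=.113+.17*np.sin(th);Y=ly+dY
    W=[x+np.cos(yaw)*X-np.sin(yaw)*Y,y+np.sin(yaw)*X+np.cos(yaw)*Y,Z]; print(th,dY,proj("top",W)[0],proj("scene",W)[0])
E
python3 ang.py
```

```text
True
12 204.5 192.5 190 195
0 0.1165 [206.93832042 190.95473832] [240.42963891 163.25289859]
0 0.1215 [205.6217518  191.06014955] [239.66254767 162.71687335]
0.44 0.1165 [204.44993052 182.78980451] [244.06151461 142.05533516]
0.44 0.1215 [203.06859724 182.89987629] [243.26505347 141.57196172]
0.48 0.1165 [204.20144884 181.61775601] [244.807002   140.11738446]
0.48 0.1215 [202.81465989 181.72818721] [244.00716369 139.6393401 ]
0.52 0.1165 [203.95104931 180.37848398] [245.61819286 138.1946439 ]
0.52 0.1215 [202.55892761 180.48925989] [244.81488257 137.7219656 ]
lid est 0.369549027386117 r 0.2871491337273756 tilt 0.34860146927520547 F [13.7  0.1 -9.8] [ 0.15 -2.74  0.04] grip 58.9 0.10984448763725127 q [-0.16  0.32  1.51 -0.08  1.65 -0.22] 8.5667
```

```bash

python3 -m pendant '[[[0,0,1.7,-2.9,0.01,0,0],[0,0,3.4,-5.8,0.02,0,0],[0,0,5.2,-8.7,0.03,0,0],[0,0,7,-11.5,0.04,0,0],[0,0,8.8,-14.3,0.05,0,0]]]' |tail -3
python3 -m pendant '[[[0,0,1.7,-2.9,0.01,0,0],[0,0,3.4,-5.8,0.02,0,0],[0,0,3.4,-5.8,0.02,0,0],[0,0,3.4,-5.8,0.02,0,0]]]' |tail -3
python3 ang.py; python3 look.py b2
python3 - <<'E'
import cv2,numpy as np
a=cv2.imread("pics/b2_top.png"); s=cv2.imread("pics/b2_scene.png")
cv2.imwrite("pics/b2z.png",np.hstack([cv2.resize(s[125:160,225:265],(400,350),interpolation=0),cv2.resize(a[165:200,185:225],(400,350),interpolation=0)]))
h=cv2.cvtColor(a,cv2.COLOR_BGR2HSV)[165:200,195:215]; y,x=cv2.inRange(h,(0,150,60),(7,255,255)).nonzero(); print(list(zip(x+195,y+165)))
E
```

```text
wrist_force: [14.8, -0.1, -11.9]
opening: 0.12
grasp_force: 59.0
wrist_force: [13.6, -0.1, -12.1]
opening: 0.12
grasp_force: 59.1
lid est 0.438459863395083 r 0.2872916508115667 tilt 0.4188975097442704 F [ 13.6  -0.1 -12.1] [ 0.12 -2.96  0.06] grip 59.1 0.12005616383276993 q [-0.15  0.37  1.43 -0.09  1.75 -0.21] 9.3167
scene red 5 293.2 192.6
0.4 [240.7 142.4] 0.45 [241.6 139.9] 0.5 [242.5 137.5] 0.55 [243.5 135.2] 0.6 [244.7 132.9] 
top green 18 198.66666666666666 180.38888888888889
0.4 [200.  184.3] 0.45 [199.7 182.9] 0.5 [199.4 181.4] 0.55 [199.  179.8] 0.6 [198.7 178.1] 
[]
```

View pics/b2z.png

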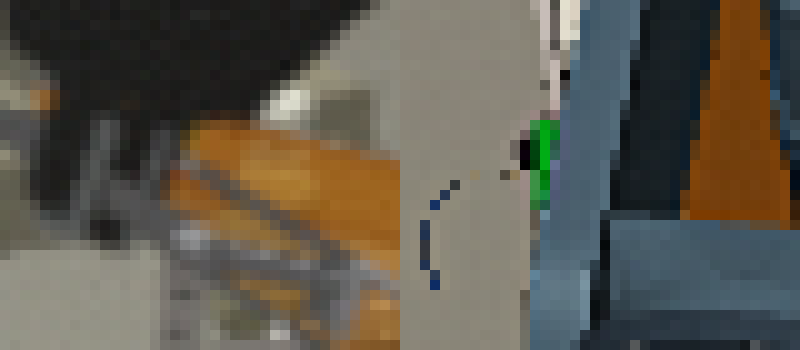

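The arm now hides the pointer in the top view and the hand hides it in the scene view. I'll lean the hand back about the round bar, keeping the bar where it is, to expose it.

```bash

python3 -m pendant '[[[0,0,-3.1,0,-0.02,0,0],[0,0,-6.2,0.1,-0.04,0,0],[0,0,-9.3,0.3,-0.06,0,0],[0,0,-12.4,0.5,-0.08,0,0],[0,0,-15.5,0.8,-0.1,0,0]]]' |tail -3
python3 ang.py
python3 -m pendant '[[[0,0,-3.1,0,-0.02,0,0],[0,0,-6.2,0.1,-0.04,0,0],[0,0,-9.3,0.3,-0.06,0,0],[0,0,-12.4,0.5,-0.08,0,0],[0,0,-15.5,0.8,-0.1,0,0]]]' |tail -3
python3 -m pendant '[[[0,0,-3.1,0,-0.02,0,0],[0,0,-6.2,0.1,-0.04,0,0],[0,0,-9.3,0.3,-0.06,0,0],[0,0,-12.4,0.5,-0.08,0,0],[0,0,-15.5,0.8,-0.1,0,0]]]' |tail -3
python3 ang.py; python3 look.py b3
python3 - <<'E'
import cv2,numpy as np
for n,(r,c) in {"scene":(125,225),"top":(165,190)}.items():
    a=cv2.imread(f"pics/b3_{n}.png")
    h=cv2.cvtColor(a,cv2.COLOR_BGR2HSV)[r:r+30,c:c+35]; y,x=cv2.inRange(h,(0,150,60),(8,255,255)).nonzero(); print(n,[(int(i+c),int(j+r),h[j,i].tolist()) for i,j in zip(x,y)])
E
```

```text
wrist_force: [14.7, -0.1, -13.5]
opening: 0.107
grasp_force: 59.6
lid est 0.43717733602280867 r 0.2874485262842112 tilt 0.31887752481625664 F [ 14.7  -0.1 -13.5] [ 0.03 -2.65  0.03] grip 59.6 0.10705990955324438 q [-0.16  0.3   1.5  -0.07  1.65 -0.22] 9.8333
wrist_force: [16.5, -0.7, -15.3]
opening: 0.114
grasp_force: 59.9
wrist_force: [19.7, 0.0, -17.9]
opening: 0.117
grasp_force: 60.1
lid est 0.438771300618685 r 0.287557912688396 tilt 0.1188369117971649 F [ 19.7   0.  -17.9] [ 0.   -2.74 -0.  ] grip 60.1 0.11697759152626021 q [-0.18  0.16  1.64 -0.03  1.46 -0.24] 10.6667
scene red 5 293.4 193.2
0.4 [240.7 142.4] 0.45 [241.6 139.9] 0.5 [242.5 137.5] 0.55 [243.5 135.2] 0.6 [244.7 132.9] 
top green 30 199.1 181.73333333333335
top red 4 202.0 184.5
0.4 [200.  184.3] 0.45 [199.7 182.9] 0.5 [199.4 181.4] 0.55 [199.  179.8] 0.6 [198.7 178.1] 
scene []
top [(202, 183, [0, 255, 197]), (202, 184, [0, 255, 195]), (201, 185, [3, 247, 67]), (202, 185, [0, 255, 193]), (202, 186, [0, 255, 193]), (201, 187, [0, 224, 100]), (202, 187, [1, 209, 203])]
```

With the hand leaned back, the red pointer shows in the top view at column 202, rows 183–187, just below the centre of the green index at row 181.7. The lid is at about 0.43 rad and the index at about 0.485. I'll raise the lid 0.055 rad more.

```bash

python3 -m pendant '[[[0,0,1.2,-3,0,0,0],[0,0,2.4,-6,0,0,0],[0,0,3.6,-9,0,0,0],[0,0,4.8,-12,0,0,0],[0,0,6,-14.8,0,0,0]]]' |tail -3
python3 -m pendant '[[[0,0,0,0,0,0,0],[0,0,0,0,0,0,0],[0,0,0,0,0,0,0]]]' |tail -3
python3 ang.py; python3 look.py b4
python3 - <<'E'
import cv2,numpy as np
for n,(r,c) in {"scene":(125,225),"top":(165,190)}.items():
    a=cv2.imread(f"pics/b4_{n}.png")
    h=cv2.cvtColor(a,cv2.COLOR_BGR2HSV)[r:r+30,c:c+35]; y,x=cv2.inRange(h,(0,150,60),(8,255,255)).nonzero(); print(n,[(int(i+c),int(j+r),h[j,i].tolist()) for i,j in zip(x,y)])
s=cv2.imread("pics/b4_scene.png");a=cv2.imread("pics/b4_top.png")
cv2.imwrite("pics/b4z.png",np.hstack([cv2.resize(s[120:170,215:265],(400,400),interpolation=0),cv2.resize(a[165:205,185:225],(400,400),interpolation=0)]))
E
```

```text
wrist_force: [18.0, -0.0, -18.6]
opening: 0.114
grasp_force: 60.6
wrist_force: [19.3, 0.7, -16.7]
opening: 0.114
grasp_force: 60.5
lid est 0.49224329401025796 r 0.28754450315492674 tilt 0.12079474436232944 F [ 19.3   0.7 -16.7] [ 0.01 -2.81  0.02] grip 60.5 0.11391144555764053 q [-0.18  0.17  1.6  -0.03  1.49 -0.24] 11.4333
scene red 4 293.25 192.5
0.4 [240.7 142.4] 0.45 [241.6 139.9] 0.5 [242.5 137.5] 0.55 [243.5 135.2] 0.6 [244.7 132.9] 
top green 30 199.1 181.73333333333335
top red 6 201.83333333333334 183.16666666666666
0.4 [200.  184.3] 0.45 [199.7 182.9] 0.5 [199.4 181.4] 0.55 [199.  179.8] 0.6 [198.7 178.1] 
scene []
top [(202, 181, [0, 255, 177]), (202, 182, [0, 255, 178]), (202, 183, [0, 255, 174]), (201, 184, [0, 255, 222]), (202, 184, [0, 255, 172]), (202, 185, [0, 252, 235])]
```

View pics/b4z.png

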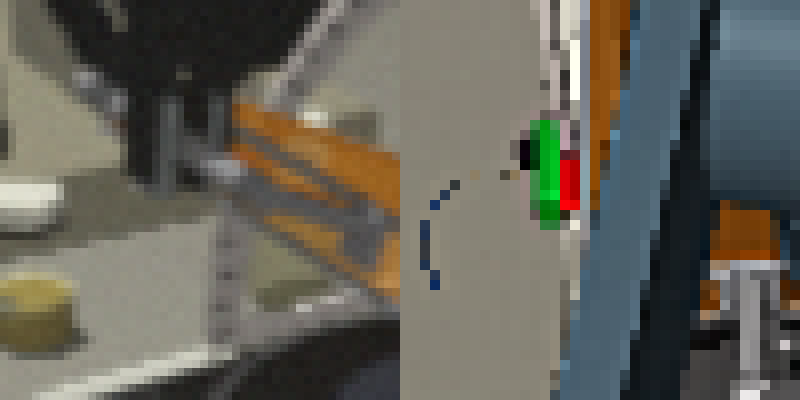

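In the top view the red pointer (rows 180–185) now sits beside the middle of the green index (rows 177–187). The arm's reading, less its starting offset, puts the lid at about 0.48 rad against about 0.485 for the index. The grip is firm and nothing is moving, so I'm handing in.

```bash
python3 -c "
from bench import ctrl; print(ctrl.hand_in())"
```

```text
the job is handed in; nothing more can be done
None
```

The job is handed in: the bolt is drawn to its stop and the lid is held at about 0.48 rad with the bar still gripped. By camera, the pointer stands beside the green index (estimated at 0.485 rad, good to roughly 0.02).

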